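# Open the tool rack and lay out the filing tools

### The arm

A 6-joint arm with a two-finger parallel gripper is mounted at the origin on a cart in front of the work surface, level with it; the furniture and walls round the work are solid. World frame = base frame: x ahead of the robot, y to its left, z up, the work surface at z = 0. Lengths are in m, angles in rad, forces in N, time in s.
With the tool pointing down it reaches from about 0.35 to 0.775 m from the base axis. Payload 5.5 kg.
Tool frame: the origin (TCP) lies midway between the tips of the shut fingers; the grasp point (between the pads) lies 19 mm behind it; z points along the fingers, y is the line along which they close (so a half turn about z gives the same grasp; the last joint's range is limited). The gripper opens to 85 mm and grips with 20 to 120 N. Pads are 22 mm wide; open, the fingers measure 114 mm over their backs; the gripper's body (76 mm by 85 mm) begins 54 mm behind the grasp point. The pads swing forward as they close: fully open they stand 13 mm farther back than shut.
Start: joints at [-1.466, 0.313, 0.046, 1.304, 0, 1.431], TCP at [0.139, -0.558, 0.231] pointing down, gripper open.
Joint ranges: [-2.76, 2.76], [-0.86, 1.69], [-1.03, 1.26], [-2.2, 2.34], [-1.47, 1.5], [-3.14, 3.14]. Speed limits (rad/s): [2.57, 2.57, 3.14, 3.14, 3.14, 3.14].

### API

Orientations are given as a unit quaternion [w, x, y, z].
In Python, from workcell import telemetry, imaging, env gives the robot as it stands. The module is installed in compiled form; this text tells all that it offers.
- The arm moves only by the tool step_arm, never from a script. Its argument "moves" is a list of rows, each a list of 3 entries, a list of its own where there are three numbers: the shift along the tool's x, y, z in mm, then the turn, a rotation vector about the tool's x, y, z in rad, then the finger opening in mm, from 0 to 85.4. A call has 1 to 8 rows; each row is the pose to reach, as a shift and turn from the pose commanded when the call began, along the tool's axes at that moment; what a row does not reach only later rows make up. A row lasts 1/12 s, in which the tool goes at most 41.7 mm and 7.16 degrees, less where a joint would pass 70% of its speed; a pose out of reach is approached as far as the arm can. A call with a gripper value outside its range is refused whole. The fingers move at their own pace and stop on an object; "grip_force" is the grip in N (left out, the last holds). Time passes only in rows, so rows that repeat a pose let the fingers close. It gives the time, the measured TCP pose, the force, the opening and the grip force at its end, in the units of the state.
- telemetry.get_state(): the state, without advancing time (a new reading comes with each control period).
- imaging.read_camera(name): name is "side" or "top" or "wrist"; returns the picture (480x640x3 uint8, red, green, blue); there is no depth.
- imaging.camera_params(name): a dict with "camera_matrix" (3x3 intrinsics, pixels), "D" ([k1, k2, p1, p2, k3] as OpenCV has them; the pictures are not rectified), "pose" (4x4, takes a point from camera to world coordinates). Camera axes: x right, y up, looking along -z (the intrinsics and any distortion apply to the point x, -y, -z); pixel columns grow to the right and rows downward; lengths in m; the calibration is good to about 2 mm. A picture is of the moment at which its call begins: read the wrist's pose just before it. camera_params takes no time and is no camera call; for the wrist camera it gives the pose at the moment of the call.
- env.hand_in(): hands the job in; it is judged then, once.
The state is a dict: "clock": time; "joint_pos": joint angles; "qvel": joint speeds; "tau": joint torques, N m; "tcp_pos": TCP position; "orientation": TCP orientation; "wrist_force": force on the tool from outside, world axes, zero at the start; "ft_torque": the same for the moment, N m; "finger_gap": finger opening in m; "grip_force": force on a finger pad.
Only numpy, scipy, OpenCV 4.12 (cv2) and the standard library are available. Lean on these libraries where they do the work, as an engineer would, in place of code of your own. Each camera call takes 0.05 s, during which the arm holds its last target. There are 200 camera calls.

### The job

Lift the retaining bar by its red grip out of the two brackets of the tool rack and set it down flat on the bare worktop, grip up, clear of the rack, the trays and the things that stand there. Then take the needle file and the wooden filing stick out of the rack and lay both flat on the floor of the light grey tray, without dropping anything. Leave the screwdriver in its notches and do not disturb the beaker, the yellow tub or the flux tin.

Things in the scene. Friction and masses are not known exactly. Their poses are not given: they have to be found in the camera images.
- rack: Tool rack, fixed to the worktop. Origin: centre of its underside, on the worktop. Grey base plate 170 (x) x 200 (y) mm, top at 12 mm; two plywood rails along y (146 mm long, 10 mm thick) at x = -68 and +68 mm, with teeth to 50 mm high; two dark steel brackets at y = -88 and +88 mm. Three tools lie along x across the rails, under a bar along y.
- rack_notch (a point): Notch floor level at the rack's centre, 38 mm above the worktop (axes as the rack). Each rail has three notches 20 mm wide, 12 mm deep, at y = -48, 0, +48 mm of this point; each tool lies along x in one pair (which tool lies where varies), handle to -x, with 126 mm of free space between the rails, open down to the base plate 26 mm below.
- rack_bracket (a point): Centre of the open seat of the rack's +y bracket, 55 mm above the worktop; its twin is 176 mm away at -y. Brackets are 12 mm thick (y), 40 mm wide (x); the bar's strip rests on both seats, at least 3 mm above the tools, between prongs 24 mm apart that rise 14 mm above the seat.
- bar: Retaining bar, loose, about 0.15 kg. Origin: centre of its underside; z up. Aluminium strip 20 (x) x 200 (y) x 8 mm with end plates 28 mm wide (x), 14 mm high; on its middle a red grip 14 (x) x 44 (y) mm, from 8 to 38 mm above the underside. It only lies in the brackets: lifted straight up 16 mm it is free.
- needle_file: Needle file, 168 mm long along its y, 12 mm high, 0.05 kg. Origin: middle of its length, at the level of the underside of its handle. Dark handle with yellow-green marks, 10 mm wide, from y = +18 to +84 mm; centre of mass near y = +41 mm. Thin blade (4 mm wide, 3 to 6 mm above the underside) from y = +7 to -79 mm. In the rack it lies nearly level.
- filing_stick: Brown hardwood filing stick, plain square bar 12 x 157 (y) x 12 mm, 0.03 kg. Origin: centre of its underside.
- screwdriver: Screwdriver with amber handle, 154 mm long along its y, 14 mm thick; handle from y = -5 to +77 mm, steel blade from there to y = -77 mm. Origin: middle of its length, at the underside of the handle. It stays in the rack.
- tray: Open light grey tray, fixed to the worktop. Origin: centre of its underside, on the worktop. Outside 208 (x) x 128 (y) mm, rim 26 mm above the worktop, walls 4 mm thick: inner floor 200 x 120 mm, 10 mm above the worktop.
- blue_tray: Small blue tray of screws, fixed, an obstacle: 70 (x) x 110 (y) mm, 23 mm high. Origin: centre of its underside. Other fixed things stand behind it (farther than x = 0.62 from the robot).
- worktop_front (a point): Point on the front edge of the worktop, which runs along y at this x; there is no surface nearer the robot.
- beaker: Clear beaker, 90 mm across, 118 mm high; bystander. Origin: centre of its underside.
- yellow_tub: Yellow round tub of small screws, 74 mm across, 42 mm high; bystander. Origin: centre of its underside.
- flux_tin: Round red and white tin, 56 mm across, 22 mm high; bystander. Origin: centre of its underside.

How it is judged:
By the outcome, as a careful person would: the job done as asked, in the order asked, and still so for the second after the job is handed in, with the robot touching nothing.
It also fails if it takes over 72 s, if anything falls off the work surface, if the arm or the gripper's body presses on something with over 40 N, if the wrist force passes 120 N, or if a joint passes its speed limit or range.

## Working session

There is one attempt and no reset: what is moved stays moved. The work goes in short steps, Python scripts to look and compute and a tool call to move; the robot and the scene stay as the last step left them, time stands still between calls to the robot, and variables do not carry over. Pictures are saved under pics/ and viewed, at most 10 in all, crops included, and the job is handed in when it is done.

Besides the shell and the picture viewer there is one more tool, called after ">>>" as name([rows], argument=value, ...), one row to a line, values as JSON. step_arm: Moves the arm, as the interface text tells. Its arguments: {"type":"object","properties":{"moves":{"type":"array"},"grip_force":{"type":"number"}},"required":["moves"]}

```bash
mkdir -p pics; cat > h.py <<'E'
import numpy as np, cv2
from workcell import telemetry, imaging, env
from scipy.spatial.transform import Rotation as R
def cap(n,f=None):
    p=imaging.camera_params(n); im=imaging.read_camera(n)
    if f: cv2.imwrite('pics/'+f,im[:,:,::-1])
    return im,p
def ray(p,uv):
    K=np.array(p['camera_matrix'],float);D=np.array(p['D'],float);T=np.array(p['pose'])
    q=cv2.undistortPoints(np.array(uv,float).reshape(-1,1,2),K,D).reshape(-1,2)
    d=np.c_[q[:,0],-q[:,1],-np.ones(len(q))]@T[:3,:3].T
    return T[:3,3],d
def onz(p,uv,z):
    o,d=ray(p,uv); return o+d*((z-o[2])/d[:,2])[:,None]
def proj(p,X):
    T=np.linalg.inv(np.array(p['pose'])); c=np.atleast_2d(X)@T[:3,:3].T+T[:3,3]
    c=c*[1,-1,-1]
    return cv2.projectPoints(c,np.zeros(3),np.zeros(3),np.array(p['camera_matrix'],float),np.array(p['D'],float))[0].reshape(-1,2)
def rot():
    s=telemetry.get_state(); w,x,y,z=s['orientation']; return s,R.from_quat([x,y,z,w])
E
python3 - <<'E'
from h import *
for n in ('top','side'):
    im,p=cap(n,n+'0.png'); print(n,np.round(p['pose'],3).tolist(),np.round(p['camera_matrix'],1).tolist(),p['D'])
s,r=rot();print(s['tcp_pos'],np.round(r.as_matrix(),3),s['clock'],s['wrist_force'])
p=imaging.camera_params('wrist');print(np.round(p['pose'],3).tolist())
E
```

```text
top [[0.007, 0.982, -0.191, 0.33], [-1.0, 0.003, -0.017, -0.034], [-0.016, 0.191, 0.981, 1.148], [0.0, 0.0, 0.0, 1.0]] [[520.9, 0.0, 322.8], [0.0, 520.9, 240.7], [0.0, 0.0, 1.0]] [-0.02963382  0.          0.          0.          0.        ]
side [[-0.601, 0.633, -0.488, 0.01], [-0.8, -0.483, 0.357, 0.381], [-0.009, 0.605, 0.796, 0.947], [0.0, 0.0, 0.0, 1.0]] [[478.4, 0.0, 313.4], [0.0, 478.4, 237.5], [0.0, 0.0, 1.0]] [-0.00904371  0.          0.          0.          0.        ]
[ 0.13930584 -0.55740095  0.23047322] [[ 0.97   0.242 -0.   ]
 [ 0.242 -0.97   0.002]
 [ 0.    -0.002 -1.   ]] 0.1 [-0.89273308 -0.0914069   0.11007877]
[[0.243, 0.929, 0.278, 0.21], [-0.97, 0.234, 0.068, -0.54], [-0.002, -0.286, 0.958, 0.372], [0.0, 0.0, 0.0, 1.0]]
```

View pics/top0.png

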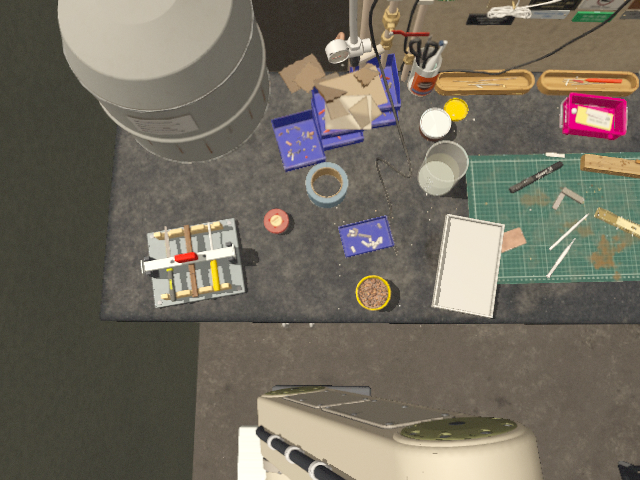

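View pics/side0.png

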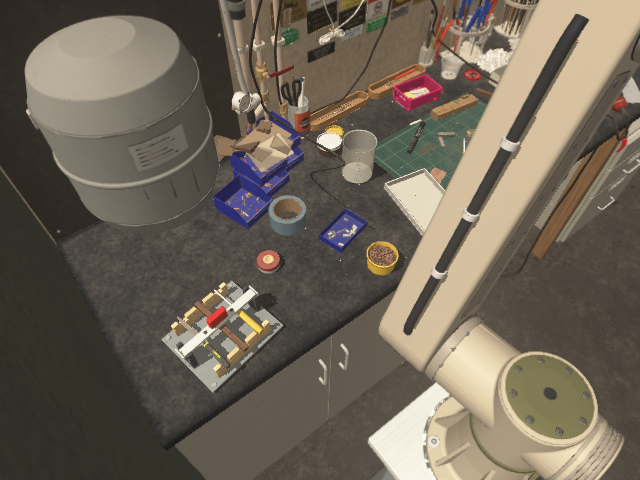

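The top view shows the rack at (195,262), with the red grip at (186,257). From left to right the tools are the file, the stick and the amber screwdriver. The tray is at (468,266), the flux tin at (276,221), the tub at (373,293) and the blue tray at (367,236). The side view agrees with this layout.

```bash
python3 - <<'E'
from h import *
im=cv2.imread('pics/top0.png'); p=imaging.camera_params('top')
P=lambda n,uv,z: print(n,np.round(onz(p,uv,z),3).tolist())
P('rackcorn',[(145,235),(235,219),(245,293),(155,307)],.012)
P('traycorn',[(447,215),(505,221),(494,317),(433,308)],.026)
P('tub',[(373,293)],.042);P('flux',[(276,221)],.022);P('blue',[(340,234),(387,217),(394,240),(346,256)],.023);P('beaker',[(440,178)],.03)
P('tape',[(326,185)],.02);P('front',[(250,321),(580,321)],0)
hsv=cv2.cvtColor(im,cv2.COLOR_BGR2HSV)
m=(((hsv[...,0]<6)|(hsv[...,0]>174))&(hsv[...,1]>180)&(hsv[...,2]>120)).astype('uint8'); m[:, :150]=0;m[:,240:]=0;m[:220]=0;m[300:]=0
rc=cv2.minAreaRect(cv2.findNonZero(m));print(rc,m.sum());P('grip',[rc[0]],.093)
im2=cv2.imread('pics/side0.png');p2=imaging.camera_params('side')
h2=cv2.cvtColor(im2,cv2.COLOR_BGR2HSV)
m=(((h2[...,0]<6)|(h2[...,0]>174))&(h2[...,1]>180)&(h2[...,2]>120)).astype('uint8'); m[:290]=0;m[340:]=0;m[:,:195]=0;m[:,250:]=0
rc=cv2.minAreaRect(cv2.findNonZero(m));print(rc,m.sum());print(onz(p2,[rc[0]],.085))
E
```

```text
rackcorn [[0.563, 0.386, 0.012], [0.6, 0.184, 0.012], [0.434, 0.155, 0.012], [0.402, 0.352, 0.012]]
traycorn [[0.607, -0.289, 0.026], [0.594, -0.416, 0.026], [0.384, -0.38, 0.026], [0.403, -0.251, 0.026]]
tub [[0.433, -0.122, 0.042]]
flux [[0.594, 0.09, 0.022]]
blue [[0.564, -0.052, 0.023], [0.603, -0.156, 0.023], [0.551, -0.171, 0.023], [0.515, -0.065, 0.023]]
beaker [[0.691, -0.276, 0.03]]
tape [[0.678, -0.021, 0.02]]
front [[0.374, 0.144, 0.0], [0.377, -0.576, 0.0]]
((185.72000122070312, 256.96002197265625), (8.228731155395508, 22.181795120239258), 79.69515228271484) 170
grip [[0.5, 0.267, 0.093]]
((215.11764526367188, 315.4706115722656), (8.14919662475586, 23.089387893676758), 39.09385681152344) 130
[[0.50090254 0.27052672 0.085     ]]
```

```bash
cat >> h.py <<'E'
def go(pos,yaw,verbose=True):
    """print tool-frame shift mm and rotvec to reach world TCP pos, tool-x yaw (deg), pointing down"""
    s,r=rot(); a=np.deg2rad(yaw)
    Rt=R.from_matrix(np.array([[np.cos(a),np.sin(a),0],[np.sin(a),-np.cos(a),0],[0,0,-1]]))
    d=r.inv().apply(np.array(pos)-s['tcp_pos'])*1000; rv=(r.inv()*Rt).as_rotvec()
    print('shift',np.round(d,1).tolist(),'turn',np.round(rv,3).tolist(),'| tcp',np.round(s['tcp_pos'],4).tolist(),'yaw',np.round(np.degrees(np.arctan2(*r.as_matrix()[[1,0],0])),1),'t',round(s['clock'],2),'F',np.round(s['wrist_force'],1).tolist(),'gap',round(s['finger_gap'],4),'q',np.round(s['joint_pos'],2).tolist())
E
python3 -c "
from h import *
go([.42,-.2,.25],50);go([.42,-.2,.25],45)"
```

```text
shift [359.0, -278.7, -19.0] turn [-0.002, -0.001, -0.628] | tcp [0.1393, -0.5574, 0.2305] yaw 14.0 t 0.1 F [-0.9, -0.1, 0.1] gap 0.0858 q [-1.47, 0.31, 0.05, 1.3, 0.0, 1.43]
shift [359.0, -278.7, -19.0] turn [-0.002, -0.001, -0.541] | tcp [0.1393, -0.5574, 0.2305] yaw 14.0 t 0.1 F [-0.9, -0.1, 0.1] gap 0.0858 q [-1.47, 0.31, 0.05, 1.3, 0.0, 1.43]
```

>>> step_arm([
  [[359,-279,-19],[0,0,-0.63],85],
  [[359,-279,-19],[0,0,-0.63],85],
  [[359,-279,-19],[0,0,-0.63],85],
  [[359,-279,-19],[0,0,-0.63],85],
  [[359,-279,-19],[0,0,-0.63],85],
  [[359,-279,-19],[0,0,-0.63],85],
  [[359,-279,-19],[0,0,-0.63],85],
  [[359,-279,-19],[0,0,-0.63],85],
])

```text
clock: 0.77
tcp_pos: [0.3456, -0.2939, 0.2451]
orientation: [-0.0, 0.906, 0.423, -0.0]
wrist_force: [0.2, 0.2, -0.4]
finger_gap: 0.0851
grip_force: 0.0
```

```bash
python3 -c "
from h import *
go([.48,.1,.25],80);go([.5,.269,.25],100)"
```

```text
shift [388.4, -149.6, -4.9] turn [-0.0, -0.0, -0.522] | tcp [0.3456, -0.2939, 0.2451] yaw 50.1 t 0.77 F [0.2, 0.2, -0.4] gap 0.0851 q [-0.88, 0.07, -0.22, 1.28, -0.0, 1.39]
shift [530.9, -242.6, -4.8] turn [-0.0, -0.0, -0.871] | tcp [0.3456, -0.2939, 0.2451] yaw 50.1 t 0.77 F [0.2, 0.2, -0.4] gap 0.0851 q [-0.88, 0.07, -0.22, 1.28, -0.0, 1.39]
```

>>> step_arm([
  [[531,-243,-5],[0,0,-0.87],85],
  [[531,-243,-5],[0,0,-0.87],85],
  [[531,-243,-5],[0,0,-0.87],85],
  [[531,-243,-5],[0,0,-0.87],85],
  [[531,-243,-5],[0,0,-0.87],85],
  [[531,-243,-5],[0,0,-0.87],85],
  [[531,-243,-5],[0,0,-0.87],85],
  [[531,-243,-5],[0,0,-0.87],85],
])

```text
clock: 1.43
tcp_pos: [0.4326, 0.0278, 0.248]
orientation: [0.0, 0.641, 0.768, -0.0]
wrist_force: [0.7, -0.1, -0.7]
finger_gap: 0.0851
grip_force: 0.0
```

```bash
python3 -c "
from h import *
go([.5,.269,.25],100)"
```

```text
shift [225.4, 109.3, -2.0] turn [0.0, 0.0, 0.005] | tcp [0.4326, 0.0278, 0.248] yaw 100.3 t 1.43 F [0.7, -0.1, -0.7] gap 0.0851 q [-0.12, 0.03, -0.25, 1.28, -0.0, 1.27]
```

>>> step_arm([
  [[225,109,0],[0,0,0],85],
  [[225,109,0],[0,0,0],85],
  [[225,109,0],[0,0,0],85],
  [[225,109,0],[0,0,0],85],
  [[225,109,0],[0,0,0],85],
  [[225,109,0],[0,0,0],85],
  [[225,109,0],[0,0,0],85],
  [[225,109,0],[0,0,0],85],
])

```text
clock: 2.1
tcp_pos: [0.5009, 0.2682, 0.2466]
orientation: [-0.0, 0.642, 0.767, -0.001]
wrist_force: [0.2, -0.2, 0.1]
finger_gap: 0.0848
grip_force: 0.0
```

```bash
python3 - <<'E'
from h import *
go([.5,.269,.25],100)
im,p=cap('wrist','w1.png')
np.save('w1.npy',p['pose'])
hsv=cv2.cvtColor(im[:,:,::-1].copy(),cv2.COLOR_BGR2HSV)
m=(((hsv[...,0]<6)|(hsv[...,0]>174))&(hsv[...,1]>170)&(hsv[...,2]>150)).astype('uint8')
n,l,st,c=cv2.connectedComponentsWithStats(m);k=st[1:,4].argmax()+1
rc=cv2.minAreaRect(cv2.findNonZero((l==k).astype('uint8')));print(rc,st[k])
b=cv2.boxPoints(rc);print(np.round(onz(p,b,.093),4).tolist(),onz(p,[rc[0]],.093))
E
```

```text
shift [0.9, -0.7, -3.4] turn [-0.002, 0.001, 0.003] | tcp [0.5009, 0.2682, 0.2466] yaw 100.2 t 2.1 F [0.2, -0.2, 0.1] gap 0.0848 q [0.35, 0.3, 0.06, 1.34, -0.0, 1.74]
((314.5, 210.0), (52.0, 13.0), 90.0) [308 184  14  53 718]
[[0.4897, 0.2934, 0.093], [0.5003, 0.2953, 0.093], [0.5086, 0.2506, 0.093], [0.4975, 0.2486, 0.093]] [[0.49892436 0.27246202 0.093     ]]
```

View pics/w1.png

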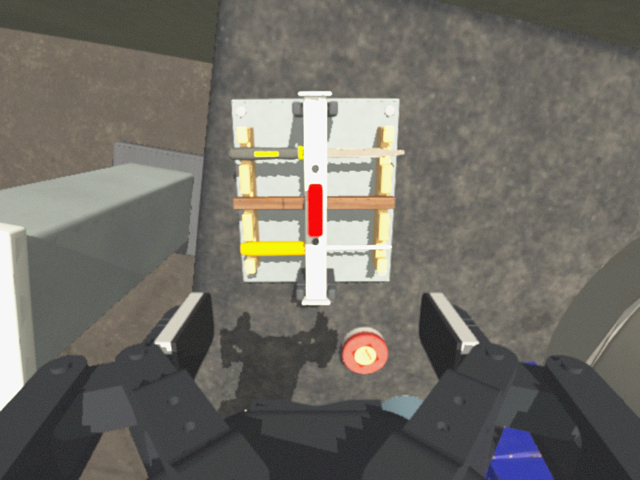

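The wrist view shows the bar vertical in the image, with the grip at (315,210) and end plates at (314,94) and (316,301). The file is at the top at row 153, the stick at row 203 and the screwdriver at row 248.

```bash
python3 - <<'E'
from h import *
p=imaging.camera_params('wrist');
a=onz(p,[(314.5,94),(316,302)],.069);print(a,a.mean(0),np.linalg.norm(a[0]-a[1]),np.degrees(np.arctan2(*(a[0]-a[1])[[1,0]]))-90)
b=onz(p,[(232,99),(399,98),(390,282),(243,282)],.012);print(b.round(4),b.mean(0))
go([.5,.27,.12],100)
go([.5,.27,.074],100)
E
```

```text
[[0.48197043 0.36452247 0.069     ]
 [0.51753117 0.17288736 0.069     ]] [0.4997508  0.26870491 0.069     ] 0.19490659486715406 10.51250677235197
[[0.4002 0.3501 0.012 ]
 [0.5647 0.3805 0.012 ]
 [0.6026 0.1837 0.012 ]
 [0.435  0.1536 0.012 ]] [0.50064834 0.26697133 0.012     ]
shift [3.4, 0.2, 126.9] turn [-0.002, 0.001, 0.001] | tcp [0.5007, 0.2668, 0.2469] yaw 100.1 t 2.15 F [-0.7, -0.3, 0.9] gap 0.0851 q [0.35, 0.3, 0.06, 1.34, -0.0, 1.74]
shift [3.4, 0.3, 172.9] turn [-0.002, 0.001, 0.001] | tcp [0.5007, 0.2668, 0.2469] yaw 100.1 t 2.15 F [-0.7, -0.3, 0.9] gap 0.0851 q [0.35, 0.3, 0.06, 1.34, -0.0, 1.74]
```

>>> step_arm([
  [[2,0,150],[0,0,-0.007],45],
  [[2,0,150],[0,0,-0.007],45],
  [[2,0,150],[0,0,-0.007],45],
  [[2,0,150],[0,0,-0.007],45],
  [[2,0,150],[0,0,-0.007],45],
  [[2,0,150],[0,0,-0.007],45],
])

```text
clock: 2.65
tcp_pos: [0.4996, 0.2663, 0.0974]
orientation: [-0.001, 0.641, 0.768, -0.002]
wrist_force: [0.2, -0.4, 0.3]
finger_gap: 0.0446
grip_force: 0.0
```

```bash
python3 - <<'E'
from h import *
go([.4998,.2695,.068],100.5)
im,p=cap('wrist','w2.png')
hsv=cv2.cvtColor(im[:,:,::-1].copy(),cv2.COLOR_BGR2HSV)
m=(((hsv[...,0]<6)|(hsv[...,0]>174))&(hsv[...,1]>170)&(hsv[...,2]>150)).astype('uint8')
n,l,st,c=cv2.connectedComponentsWithStats(m);k=st[1:,4].argmax()+1
rc=cv2.minAreaRect(cv2.findNonZero((l==k).astype('uint8')));print(rc,st[k])
b=cv2.boxPoints(rc);print(np.round(onz(p,b,.093),4).tolist(),onz(p,[rc[0]],.093))
E
```

```text
shift [3.1, 0.8, 29.4] turn [-0.003, 0.001, -0.004] | tcp [0.4996, 0.2663, 0.0974] yaw 100.3 t 2.65 F [0.2, -0.4, 0.3] gap 0.0446 q [0.35, 0.37, -0.21, 0.99, -0.0, 1.74]
((317.0, 276.0), (100.0, 28.0), 90.0) [ 303  226   29  101 2752]
[[0.4886, 0.2971, 0.093], [0.5004, 0.2992, 0.093], [0.5097, 0.2515, 0.093], [0.4968, 0.2491, 0.093]] [[0.49869966 0.27531903 0.093     ]]
```

View pics/w2.png

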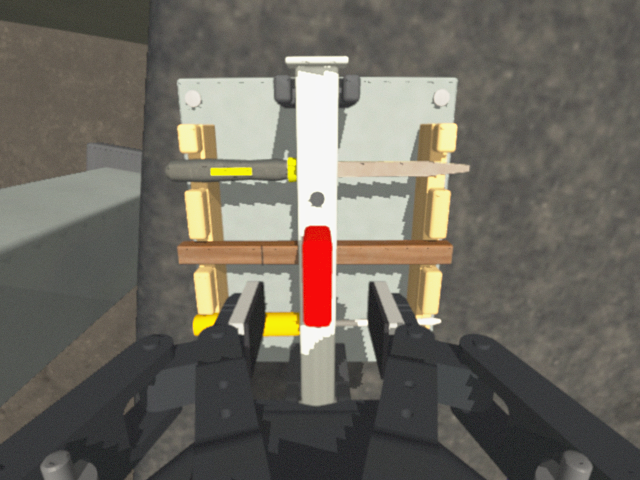

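The grip is centred between the fingers: it sits at column 317 and the fingers at about 250 and 380. I'll descend and close.

>>> step_arm([
  [[4,0.5,29.5],[0,0,-0.004],45],
  [[4,0.5,29.5],[0,0,-0.004],45],
  [[4,0.5,29.5],[0,0,-0.004],10],
  [[4,0.5,29.5],[0,0,-0.004],10],
  [[4,0.5,29.5],[0,0,-0.004],10],
  [[4,0.5,29.5],[0,0,-0.004],10],
  [[4,0.5,29.5],[0,0,-0.004],10],
  [[4,0.5,29.5],[0,0,-0.004],10],
], grip_force=50)

```text
clock: 3.37
tcp_pos: [0.5012, 0.2722, 0.0709]
orientation: [0.001, 0.639, 0.769, 0.001]
wrist_force: [-2.1, -1.6, 7.1]
finger_gap: 0.0129
grip_force: 49.7
```

>>> step_arm([
  [[0,0,-10],[0,0,0],10],
  [[0,0,-20],[0,0,0],10],
  [[0,0,-30],[0,0,0],10],
  [[0,0,-60],[0,0,0],10],
  [[0,0,-90],[0,0,0],10],
  [[0,0,-90],[0,0,0],10],
])

```text
clock: 3.87
tcp_pos: [0.5043, 0.2735, 0.1661]
orientation: [0.003, 0.639, 0.769, 0.005]
wrist_force: [1.7, 0.7, -1.1]
finger_gap: 0.0128
grip_force: 49.1
```

```bash
python3 - <<'E'
from h import *
im,p=cap('wrist','w3.png')
go([.485,.04,.16],145);go([.485,.04,.16],145)
E
```

```text
shift [-225.8, -61.2, 2.7] turn [0.009, 0.002, -0.775] | tcp [0.5036, 0.2732, 0.1636] yaw 100.6 t 3.92 F [0.4, -0.5, -2.0] gap 0.013 q [0.36, 0.33, -0.1, 1.13, -0.0, 1.74]
shift [-225.8, -61.2, 2.7] turn [0.009, 0.002, -0.775] | tcp [0.5036, 0.2732, 0.1636] yaw 100.6 t 3.92 F [0.4, -0.5, -2.0] gap 0.013 q [0.36, 0.33, -0.1, 1.13, -0.0, 1.74]
```

View pics/w3.png

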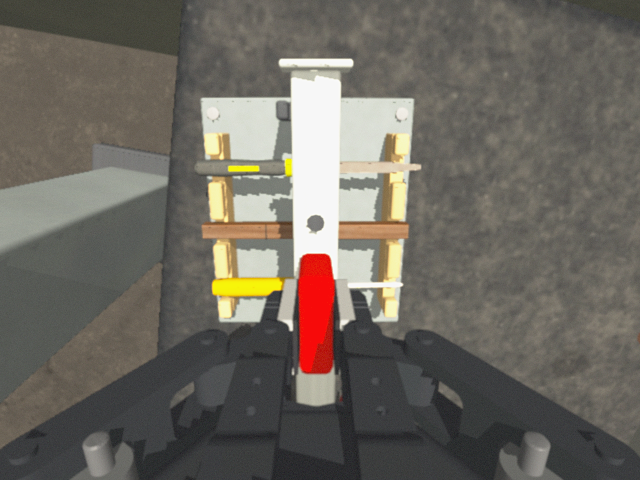

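The bar is held level below the gripper and is clear of the brackets. The three tools are undisturbed, at rows 167, 230 and 286.

>>> step_arm([
  [[-226,-61,0],[0.009,0,-0.775],10],
  [[-226,-61,0],[0.009,0,-0.775],10],
  [[-226,-61,0],[0.009,0,-0.775],10],
  [[-226,-61,0],[0.009,0,-0.775],10],
  [[-226,-61,0],[0.009,0,-0.775],10],
  [[-226,-61,0],[0.009,0,-0.775],10],
  [[-226,-61,0],[0.009,0,-0.775],10],
  [[-226,-61,0],[0.009,0,-0.775],10],
])

```text
clock: 4.58
tcp_pos: [0.4819, 0.0362, 0.1585]
orientation: [-0.003, 0.302, 0.953, -0.004]
wrist_force: [0.9, 1.1, -2.1]
finger_gap: 0.0128
grip_force: 49.2
```

```bash
python3 - <<'E'
from h import *
im,p=cap('top')
go([.485,.04,.04],145)
b=onz(p,[(240,230),(400,330)],0)
c=im[190:330,230:410]; cv2.imwrite('pics/t1.png',cv2.resize(c,None,fx=4,fy=4)[:,:,::-1])
E
```

```text
shift [-1.5, 4.6, 118.5] turn [-0.008, -0.004, -0.005] | tcp [0.482, 0.0376, 0.1585] yaw 144.7 t 4.63 F [-1.2, 0.2, -1.4] gap 0.0127 q [-0.09, 0.18, -0.31, 1.09, -0.01, 0.53]
```

View pics/t1.png

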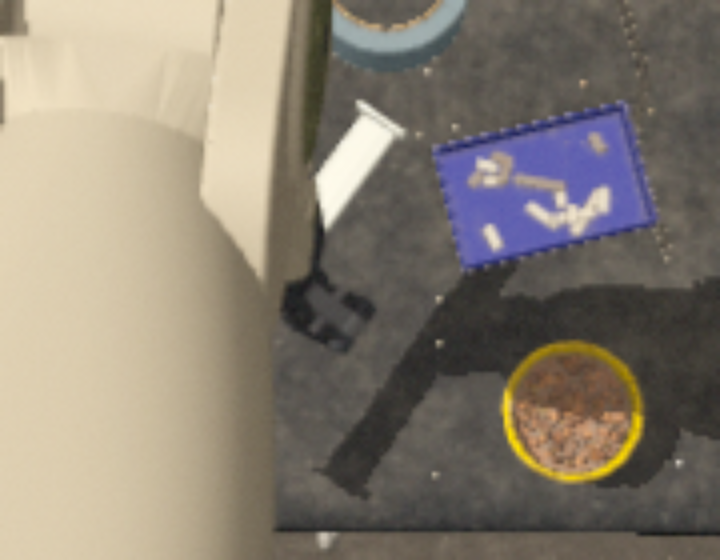

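The bar hangs over the bare worktop, pointing between the blue tray and the rack. The lane is clear.

>>> step_arm([
  [[0,3,60],[-0.006,-0.003,0],10],
  [[0,3,110],[-0.006,-0.003,0],10],
  [[0,3,130],[-0.006,-0.003,0],10],
  [[0,3,136],[-0.006,-0.003,0],10],
  [[0,3,139],[-0.006,-0.003,0],10],
  [[0,3,139],[-0.006,-0.003,0],10],
])

```text
clock: 5.13
tcp_pos: [0.4822, 0.0417, 0.0187]
orientation: [-0.002, 0.301, 0.954, -0.001]
wrist_force: [0.5, 0.8, -1.7]
finger_gap: 0.0132
grip_force: 49.4
```

>>> step_arm([
  [[0,0,2],[0,0,0],10],
  [[0,0,3],[0,0,0],10],
  [[0,0,4],[0,0,0],10],
  [[0,0,4],[0,0,0],10],
])

```text
clock: 5.47
tcp_pos: [0.4839, 0.0406, 0.0165]
orientation: [0.001, 0.301, 0.954, -0.001]
wrist_force: [-0.6, -0.0, -1.6]
finger_gap: 0.0127
grip_force: 49.4
```

>>> step_arm([
  [[0,0,1],[0,0,0],10],
  [[0,0,2],[0,0,0],10],
  [[0,0,2],[0,0,0],10],
])

```text
clock: 5.72
tcp_pos: [0.4838, 0.0404, 0.0158]
orientation: [0.001, 0.301, 0.954, -0.001]
wrist_force: [-5.1, -0.1, 15.6]
finger_gap: 0.0133
grip_force: 51.7
```

>>> step_arm([
  [[0,0,-1],[0,0,0],10],
  [[0,0,-1],[0,0,0],40],
  [[0,0,-1],[0,0,0],40],
  [[0,0,-1],[0,0,0],40],
  [[0,0,-1],[0,0,0],40],
  [[0,0,-40],[0,0,0],40],
  [[0,0,-80],[0,0,0],40],
  [[0,0,-120],[0,0,0],40],
])

```text
clock: 6.38
tcp_pos: [0.482, 0.0407, 0.134]
orientation: [-0.002, 0.301, 0.954, -0.001]
wrist_force: [1.3, 0.5, 0.8]
finger_gap: 0.0399
grip_force: 0.0
```

```bash
python3 - <<'E'
from h import *
im,p=cap('wrist','w4.png')
np.save('p4.npy',p['pose'])
for y in (180,190):go([.5,.269,.20],y)
E
```

```text
shift [119.8, 194.9, -58.1] turn [0.0, 0.009, -0.611] | tcp [0.4868, 0.0405, 0.1424] yaw 145.0 t 6.43 F [2.2, -0.5, 5.5] gap 0.0399 q [-0.08, 0.19, -0.34, 1.03, -0.0, 0.53]
shift [119.8, 194.9, -58.1] turn [-0.001, 0.009, -0.785] | tcp [0.4868, 0.0405, 0.1424] yaw 145.0 t 6.43 F [2.2, -0.5, 5.5] gap 0.0399 q [-0.08, 0.19, -0.34, 1.03, -0.0, 0.53]
```

View pics/w4.png

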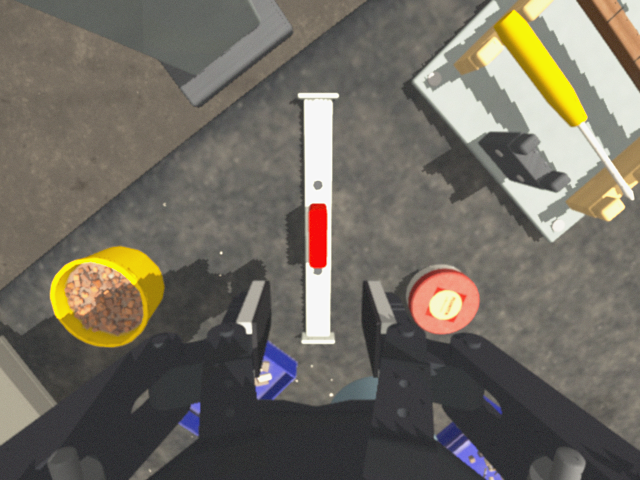

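The bar lies flat on the worktop with its grip up at (318,236). It is clear of the tub at (107,297), the tin at (445,300) and the rack. I'll move on to the tools.

>>> step_arm([
  [[130,210,-60],[0,0.005,-0.79],40],
  [[130,210,-60],[0,0.005,-0.79],40],
  [[130,210,-60],[0,0.005,-0.79],40],
  [[130,210,-60],[0,0.005,-0.79],40],
  [[130,210,-60],[0,0.005,-0.79],40],
  [[130,210,-60],[0,0.005,-0.79],40],
  [[130,210,-60],[0,0.005,-0.79],40],
  [[130,210,-60],[0,0.005,-0.79],40],
])

```text
clock: 7.1
tcp_pos: [0.4973, 0.2902, 0.1932]
orientation: [-0.003, -0.092, 0.996, 0.0]
wrist_force: [-0.2, -0.9, -0.6]
finger_gap: 0.0403
grip_force: 0.0
```

```bash
python3 - <<'E'
from h import *
im,p=cap('wrist','w5.png')
go([.45,.31,.13],190.5)
E
```

```text
shift [41.8, 29.6, 62.9] turn [0.0, -0.007, -0.003] | tcp [0.4969, 0.2884, 0.1926] yaw -169.7 t 7.15 F [0.2, -0.7, -0.8] gap 0.0396 q [0.39, 0.33, -0.02, 1.22, 0.0, 0.21]
```

View pics/w5.png

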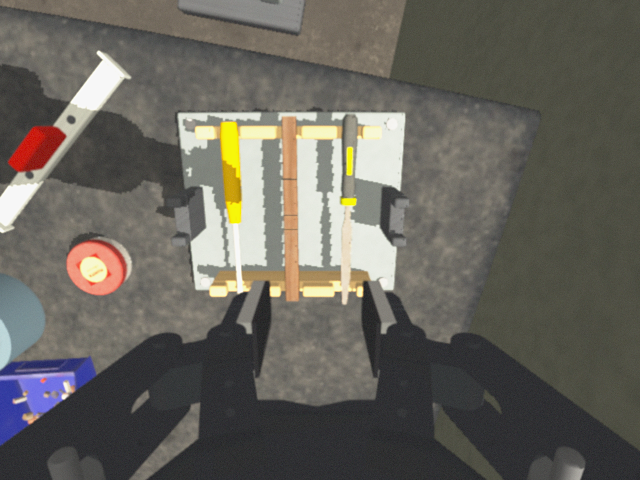

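The three tools run vertically in this view. The file's handle runs from (350,116) to (349,205) and its tip is at (345,303). The stick runs from (289,117) to (292,300).

```bash
python3 - <<'E'
from h import *
p=imaging.camera_params('wrist')
f=onz(p,[(350,117),(349,204),(345,303)],.049);f[2]=onz(p,[(345,303)],.043)
s=onz(p,[(289,118),(292,300)],.05)
yaw=lambda v:np.degrees(np.arctan2(v[1],v[0]))
print(f.round(4),np.linalg.norm(f[0]-f[1]),np.linalg.norm(f[0]-f[2]),yaw(f[0]-f[1]),yaw(f[0]-f[2]))
print(s.round(4),s.mean(0),np.linalg.norm(s[0]-s[1]),yaw(s[0]-s[1]))
u=(f[0]-f[2]);u/=np.linalg.norm(u); g=f[0]-u*.043; print('grasp',g); 
go([g[0],g[1],.1],-169.5);go([s.mean(0)[0],s.mean(0)[1],.1],-169.5)
E
```

```text
[[0.4127 0.2998 0.049 ]
 [0.4797 0.313  0.049 ]
 [0.5713 0.3292 0.043 ]] 0.06822709519856629 0.16143837468613553 -168.83309065271834 -169.50534394842447
[[0.4219 0.2539 0.05  ]
 [0.5734 0.2811 0.05  ]] [0.49767983 0.26745507 0.05      ] 0.15392072153505013 -169.8245755905228
grasp [0.45496739 0.30763564 0.04740187]
shift [37.2, 26.4, 92.9] turn [0.0, -0.007, -0.003] | tcp [0.4969, 0.2884, 0.1926] yaw -169.7 t 7.15 F [0.2, -0.7, -0.8] gap 0.0396 q [0.39, 0.33, -0.02, 1.22, 0.0, 0.21]
shift [2.4, -20.8, 92.7] turn [0.0, -0.007, -0.003] | tcp [0.4969, 0.2884, 0.1926] yaw -169.7 t 7.15 F [0.2, -0.7, -0.8] gap 0.0396 q [0.39, 0.33, -0.02, 1.22, 0.0, 0.21]
```

>>> step_arm([
  [[37,26,40],[0,-0.006,-0.003],34],
  [[37,26,93],[0,-0.006,-0.003],34],
  [[37,26,93],[0,-0.006,-0.003],34],
  [[37,26,93],[0,-0.006,-0.003],34],
  [[37,26,93],[0,-0.006,-0.003],34],
])

```text
clock: 7.57
tcp_pos: [0.4542, 0.3044, 0.0992]
orientation: [-0.002, -0.09, 0.996, -0.001]
wrist_force: [0.9, 0.5, 1.1]
finger_gap: 0.0337
grip_force: 0.0
```

```bash
python3 - <<'E'
from h import *
im,p=cap('wrist','w6.png')
hsv=cv2.cvtColor(im,cv2.COLOR_RGB2HSV)
m=((hsv[...,0]>22)&(hsv[...,0]<40)&(hsv[...,1]>180)&(hsv[...,2]>120)).astype('uint8')
n,l,st,c=cv2.connectedComponentsWithStats(m)
for k in range(1,n):
    if st[k,4]>60: print(st[k],c[k].round(1),onz(p,[c[k]],.050).round(4),onz(p,[(c[k][0],st[k][1]),(c[k][0],st[k][1]+st[k][3])],.05).round(4).tolist())
go([.455,.3076,.027],-169.5)
E
```

```text
[ 143  192   38  133 3134] [162.9 254.4] [[0.4675 0.2173 0.05  ]] [[0.431, 0.2151, 0.05], [0.514, 0.2198, 0.05]]
[321 228   7  36 234] [323.9 245.2] [[0.4453 0.3075 0.05  ]] [[0.4353, 0.3056, 0.05], [0.4565, 0.3096, 0.05]]
[315 291  20  12 167] [324.4 297. ] [[0.4771 0.3139 0.05  ]] [[0.4732, 0.3131, 0.05], [0.481, 0.3146, 0.05]]
shift [0.6, 2.5, 73.9] turn [0.0, -0.0, -0.003] | tcp [0.4561, 0.3053, 0.1009] yaw -169.7 t 7.62 F [0.1, -0.3, 0.1] gap 0.0343 q [0.44, 0.34, -0.25, 0.98, 0.0, 0.26]
```

>>> step_arm([
  [[0,4,40],[0,0,-0.003],34],
  [[0,4,65],[0,0,-0.003],34],
  [[0,4,74],[0,0,-0.003],34],
  [[0,4,74],[0,0,-0.003],34],
])

```text
clock: 7.95
tcp_pos: [0.4549, 0.3094, 0.0259]
orientation: [-0.001, -0.092, 0.996, -0.0]
wrist_force: [-0.5, -0.2, -0.5]
finger_gap: 0.0342
grip_force: 0.0
```

>>> step_arm([
  [[0,0,0],[0,0,0],24],
  [[0,0,0],[0,0,0],18],
  [[0,0,0],[0,0,0],14],
  [[0,0,0],[0,0,0],10],
  [[0,0,0],[0,0,0],6],
  [[0,0,0],[0,0,0],5],
  [[0,0,0],[0,0,0],5],
  [[0,0,0],[0,0,0],5],
], grip_force=30)

```text
clock: 8.62
tcp_pos: [0.4561, 0.3107, 0.028]
orientation: [0.001, -0.093, 0.996, 0.001]
wrist_force: [0.7, -1.4, 6.2]
finger_gap: 0.0091
grip_force: 30.6
```

>>> step_arm([
  [[0,0,-8],[0,0,0],5],
  [[0,0,-20],[0,0,0],5],
  [[0,0,-40],[0,0,0],5],
  [[0,0,-75],[0,0,0],5],
  [[0,0,-110],[0,0,0],5],
  [[0,0,-130],[0,0,0],5],
  [[0,0,-130],[0,0,0],5],
])

```text
clock: 9.2
tcp_pos: [0.4575, 0.3117, 0.1623]
orientation: [0.004, -0.093, 0.996, 0.002]
wrist_force: [0.9, 0.3, -0.4]
finger_gap: 0.0089
grip_force: 29.7
```

```bash
python3 - <<'E'
from h import *
im,p=cap('wrist','w7.png')
hsv=cv2.cvtColor(im,cv2.COLOR_RGB2HSV)
m=((hsv[...,0]>22)&(hsv[...,0]<40)&(hsv[...,1]>180)&(hsv[...,2]>120)).astype('uint8')
n,l,st,c=cv2.connectedComponentsWithStats(m)
s,r=rot()
for k in range(1,n):
    if st[k,4]>60: print(st[k],c[k].round(1))
go([.46,-.1,.19],190.5);go([.455,-.30,.19],169.4)
E
```

```text
[ 173  169   27  105 1924] [187.  219.4]
[311 273  10  51 475] [315.8 297.5]
[304 362  26  15 321] [316.5 370. ]
shift [72.1, -404.7, -31.6] turn [0.002, 0.005, 0.002] | tcp [0.4565, 0.3112, 0.1597] yaw -169.4 t 9.25 F [-0.0, -0.9, -1.5] gap 0.009 q [0.45, 0.3, -0.16, 1.11, 0.0, 0.27]
shift [113.9, -600.4, -32.2] turn [0.003, 0.005, 0.37] | tcp [0.4565, 0.3112, 0.1597] yaw -169.4 t 9.25 F [-0.0, -0.9, -1.5] gap 0.009 q [0.45, 0.3, -0.16, 1.11, 0.0, 0.27]
```

View pics/w7.png

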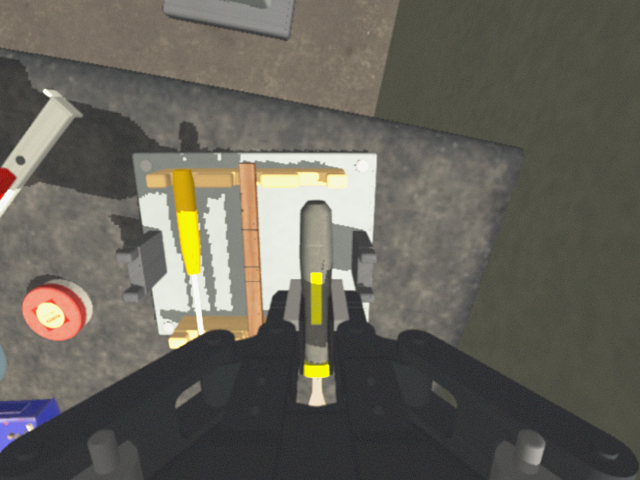

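The file is held level with its handle up at (316,290), and the stick and screwdriver are still in their notches. The fingertips reach 11 mm below the file's underside, so they would hit the tray floor before the file did. I'll put it back and regrip nearer the tips.

>>> step_arm([
  [[0,0,40],[0,0,0],5],
  [[0,0,80],[0,0,0],5],
  [[0,0,108],[0,0,0],5],
  [[0,0,120],[0,0,0],5],
  [[0,0,126],[0,0,0],5],
  [[0,0,129],[0,0,0],5],
  [[0,0,129],[0,0,0],5],
])

```text
clock: 9.83
tcp_pos: [0.4524, 0.3094, 0.0276]
orientation: [-0.002, -0.093, 0.996, -0.0]
wrist_force: [-1.7, -0.4, 3.5]
finger_gap: 0.0087
grip_force: 30.7
```

>>> step_arm([
  [[0,0,0],[0,0,0],12],
  [[0,0,0],[0,0,0],30],
  [[0,0,0],[0,0,0],30],
  [[0,0,0],[0,0,0],30],
  [[0,0,-13],[0,0,0],30],
  [[0,0,-13],[0,0,0],30],
])

```text
clock: 10.33
tcp_pos: [0.4557, 0.3107, 0.0416]
orientation: [0.001, -0.092, 0.996, 0.001]
wrist_force: [0.3, 0.2, 0.2]
finger_gap: 0.0298
grip_force: 0.0
```

>>> step_arm([
  [[0,0,0],[0,0,0],24],
  [[0,0,0],[0,0,0],18],
  [[0,0,0],[0,0,0],14],
  [[0,0,0],[0,0,0],10],
  [[0,0,0],[0,0,0],6],
  [[0,0,0],[0,0,0],5],
  [[0,0,0],[0,0,0],5],
  [[0,0,0],[0,0,0],5],
], grip_force=40)

```text
clock: 11.0
tcp_pos: [0.4547, 0.3102, 0.0402]
orientation: [-0.0, -0.092, 0.996, 0.0]
wrist_force: [0.2, 0.0, -0.3]
finger_gap: 0.008
grip_force: 40.9
```

>>> step_arm([
  [[0,0,-5],[0,0,0],5],
  [[0,0,-12],[0,0,0],5],
  [[0,0,-25],[0,0,0],5],
  [[0,0,-50],[0,0,0],5],
  [[0,0,-85],[0,0,0],5],
  [[0,0,-120],[0,0,0],5],
  [[0,0,-120],[0,0,0],5],
])

```text
clock: 11.58
tcp_pos: [0.4586, 0.3121, 0.1684]
orientation: [0.006, -0.093, 0.996, 0.002]
wrist_force: [1.9, -0.1, -0.4]
finger_gap: 0.0081
grip_force: 41.0
```

```bash
cat > mk.py <<'E'
from h import *
def marks(f):
    im,p=cap('wrist',f)
    hsv=cv2.cvtColor(im,cv2.COLOR_RGB2HSV)
    m=((hsv[...,0]>22)&(hsv[...,0]<40)&(hsv[...,1]>180)&(hsv[...,2]>120)).astype('uint8'); m[:,:290]=0;m[:,345:]=0
    n,l,st,c=cv2.connectedComponentsWithStats(m); s,r=rot()
    C=[]
    for k in range(1,n):
        if st[k,4]>60:
            uv=[(c[k][0],st[k][1]),(c[k][0],st[k][1]+st[k][3])]
            q=onz(p,uv,s['tcp_pos'][2]+.010); q=r.inv().apply(q-s['tcp_pos'])*1000
            print(st[k],c[k].round(1),'tool xy mm',q.round(1).tolist())
marks('w8.png')
go([.46,-.1,.19],190.5);go([.455,-.30,.19],169.4)
E
python3 mk.py
python3 - <<'E'
from h import *
# level reference: distances in w6 : marker 0.4353..0.4565, collar .4732...481
im=cv2.imread('pics/w8.png');cv2.imwrite('pics/w8c.png',im[:,160:480])
E
```

```text
[312 256   9  49 430] [316.  279.7] tool xy mm [[21.8, 0.4, -10.2], [-0.4, 0.4, -10.0]]
[305 342  23  13 253] [316.5 348.7] tool xy mm [[-18.7, 0.7, -9.8], [-25.5, 0.7, -9.8]]
shift [73.4, -405.0, -26.4] turn [0.003, 0.009, 0.002] | tcp [0.4577, 0.3117, 0.1655] yaw -169.4 t 11.63 F [-0.6, -1.0, -1.2] gap 0.0082 q [0.45, 0.29, -0.15, 1.12, 0.0, 0.27]
shift [115.1, -600.6, -27.3] turn [0.005, 0.008, 0.37] | tcp [0.4577, 0.3117, 0.1655] yaw -169.4 t 11.63 F [-0.6, -1.0, -1.2] gap 0.0082 q [0.45, 0.29, -0.15, 1.12, 0.0, 0.27]
```

>>> step_arm([
  [[110,-600,-15],[0.003,0.008,0.37],5],
  [[110,-600,-15],[0.003,0.008,0.37],5],
  [[110,-600,-15],[0.003,0.008,0.37],5],
  [[110,-600,-15],[0.003,0.008,0.37],5],
  [[110,-600,-15],[0.003,0.008,0.37],5],
  [[110,-600,-15],[0.003,0.008,0.37],5],
  [[110,-600,-15],[0.003,0.008,0.37],5],
  [[110,-600,-15],[0.003,0.008,0.37],5],
])

```text
clock: 12.3
tcp_pos: [0.4552, -0.0248, 0.1681]
orientation: [-0.004, 0.092, 0.996, -0.002]
wrist_force: [0.6, 0.0, -0.1]
finger_gap: 0.0077
grip_force: 41.0
```

```bash
python3 -c "
from h import *
go([.46,-.2986,.17],169.4)"
```

```text
shift [-54.9, -268.3, -1.3] turn [-0.004, -0.008, 0.0] | tcp [0.4552, -0.0248, 0.1681] yaw 169.4 t 12.3 F [0.6, 0.0, -0.1] gap 0.0077 q [-0.23, 0.12, -0.36, 1.1, -0.0, -0.04]
```

>>> step_arm([
  [[-55,-268,0],[0,-0.004,0],5],
  [[-55,-268,0],[0,-0.004,0],5],
  [[-55,-268,0],[0,-0.004,0],5],
  [[-55,-268,0],[0,-0.004,0],5],
  [[-55,-268,0],[0,-0.004,0],5],
  [[-55,-268,0],[0,-0.004,0],5],
  [[-55,-268,0],[0,-0.004,0],5],
  [[-55,-268,0],[0,-0.004,0],5],
])

```text
clock: 12.97
tcp_pos: [0.4607, -0.3017, 0.1682]
orientation: [-0.002, 0.095, 0.995, -0.003]
wrist_force: [-0.1, 0.1, -0.7]
finger_gap: 0.0081
grip_force: 41.0
```

```bash
cat > tr.py <<'E'
from h import *
im,p=cap('wrist','w9.png')
im2,p2=cap('top','t2.png')
go([.46,-.2986,.05],169.4)
hsv=cv2.cvtColor(im2,cv2.COLOR_RGB2HSV)
m=((hsv[...,1]<45)&(hsv[...,2]>165)).astype('uint8'); m[:205]=0;m[325:]=0;m[:,:425]=0;m[:,515:]=0
m=cv2.morphologyEx(m,cv2.MORPH_OPEN,np.ones((3,3)))
print(m.sum(),np.round(cv2.boxPoints(cv2.minAreaRect(cv2.findNonZero(m)))).tolist())
hsv=cv2.cvtColor(im,cv2.COLOR_RGB2HSV)
c=np.array([[-.1,-.06],[-.1,.06],[.1,.06],[.1,-.06]])
X=np.array([.497,-.334])+c@np.array([[.983,-.184],[.184,.983]])
print('floor corners proj wrist',proj(p,np.c_[X,np.full(4,.01)]).round().tolist())
E
python3 tr.py
```

```text
shift [-0.8, -1.2, 118.1] turn [-0.003, -0.005, -0.002] | tcp [0.4601, -0.2971, 0.1681] yaw 169.3 t 13.07 F [0.0, -0.0, -0.9] gap 0.0084 q [-0.72, 0.29, -0.14, 1.14, -0.01, -0.53]
1815 [[432.0, 304.0], [446.0, 214.0], [498.0, 222.0], [484.0, 312.0]]
floor corners proj wrist [[214.0, 146.0], [359.0, 145.0], [353.0, 354.0], [231.0, 354.0]]
```

View pics/w9.png

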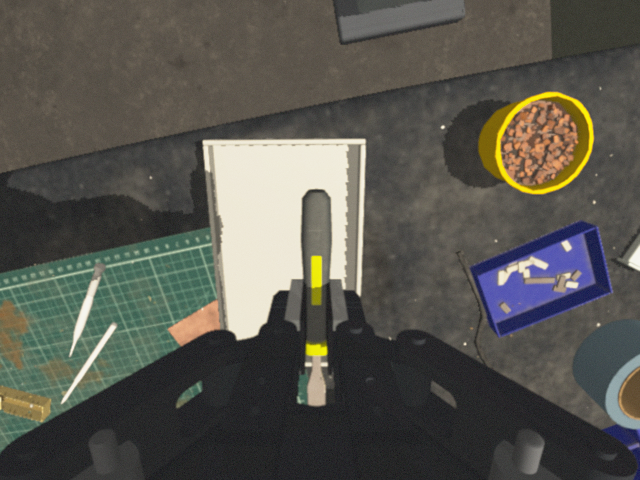

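The tray lies under the gripper where it was measured, with its floor between columns 215 and 358. The file is level above it with its handle toward the robot. I'll lower it.

>>> step_arm([
  [[-1,-3,40],[-0.002,-0.004,0],5],
  [[-1,-3,80],[-0.002,-0.004,0],5],
  [[-1,-3,115],[-0.002,-0.004,0],5],
  [[-1,-3,135],[-0.002,-0.004,0],5],
  [[-1,-3,145],[-0.002,-0.004,0],5],
  [[-1,-3,150],[-0.002,-0.004,0],5],
  [[-1,-3,150],[-0.002,-0.004,0],5],
])

```text
clock: 13.65
tcp_pos: [0.4606, -0.299, 0.0187]
orientation: [-0.0, 0.092, 0.996, -0.001]
wrist_force: [0.0, -0.1, -0.1]
finger_gap: 0.0081
grip_force: 41.0
```

>>> step_arm([
  [[0,0,1],[0,0,0],5],
  [[0,0,2],[0,0,0],5],
  [[0,0,2],[0,0,0],5],
])

```text
clock: 13.9
tcp_pos: [0.4617, -0.3009, 0.0185]
orientation: [0.001, 0.092, 0.996, -0.002]
wrist_force: [-0.8, 0.4, -0.3]
finger_gap: 0.008
grip_force: 41.0
```

>>> step_arm([
  [[0,0,1],[0,0,0],5],
  [[0,0,2],[0,0,0],5],
  [[0,0,2],[0,0,0],5],
])

```text
clock: 14.15
tcp_pos: [0.4608, -0.3003, 0.0153]
orientation: [0.0, 0.092, 0.996, -0.001]
wrist_force: [-0.1, 0.1, -0.6]
finger_gap: 0.008
grip_force: 41.0
```

>>> step_arm([
  [[0,0,1],[0,0,0],5],
  [[0,0,1.5],[0,0,0],5],
  [[0,0,1.5],[0,0,0],5],
])

```text
clock: 14.4
tcp_pos: [0.4606, -0.3001, 0.0134]
orientation: [-0.0, 0.092, 0.996, -0.001]
wrist_force: [-0.1, 0.2, -0.2]
finger_gap: 0.008
grip_force: 41.0
```

>>> step_arm([
  [[0,0,1],[0,0,0],5],
  [[0,0,1],[0,0,0],5],
])

```text
clock: 14.57
tcp_pos: [0.4607, -0.3002, 0.0129]
orientation: [0.0, 0.092, 0.996, -0.001]
wrist_force: [-2.2, 0.6, 3.3]
finger_gap: 0.0083
grip_force: 41.4
```

>>> step_arm([
  [[0,0,0.7],[0,0,0],5],
  [[0,0,0.7],[0,0,0],5],
])

```text
clock: 14.73
tcp_pos: [0.4607, -0.3002, 0.0128]
orientation: [0.0, 0.092, 0.996, -0.001]
wrist_force: [-2.0, 2.7, 8.9]
finger_gap: 0.0082
grip_force: 42.1
```

>>> step_arm([
  [[0,0,0],[0,0,0],11],
  [[0,0,0],[0,0,0],15],
  [[0,0,0],[0,0,0],22],
  [[0,0,0],[0,0,0],22],
  [[0,0,-20],[0,0,0],22],
  [[0,0,-60],[0,0,0],22],
  [[0,0,-100],[0,0,0],22],
  [[0,0,-140],[0,0,0],22],
])

```text
clock: 15.4
tcp_pos: [0.4602, -0.2994, 0.1527]
orientation: [-0.001, 0.092, 0.996, -0.0]
wrist_force: [0.7, -2.1, 0.1]
finger_gap: 0.0219
grip_force: 0.0
```

```bash
python3 - <<'E'
from h import *
im,p=cap('wrist','w10.png')
hsv=cv2.cvtColor(im,cv2.COLOR_RGB2HSV)
m=((hsv[...,0]>22)&(hsv[...,0]<40)&(hsv[...,1]>180)&(hsv[...,2]>120)).astype('uint8'); m[:,:250]=0;m[:,400:]=0
n,l,st,c=cv2.connectedComponentsWithStats(m)
for k in range(1,n):
    if st[k,4]>40: print(st[k],c[k].round(1),onz(p,[c[k]],.022).round(4),onz(p,[(c[k][0],st[k][1]),(c[k][0],st[k][1]+st[k][3])],.022).round(4).tolist())
go([.498,.2675,.165],-169.5)
E
```

```text
[313 194   5  27 133] [315.  206.8] [[ 0.4479 -0.2977  0.022 ]] [[0.438, -0.2958, 0.022], [0.4593, -0.2998, 0.022]]
[308 243  15   7  87] [315.3 246.1] [[ 0.48   -0.3035  0.022 ]] [[0.4774, -0.303, 0.022], [0.4833, -0.3041, 0.022]]
shift [70.8, 566.4, -8.4] turn [-0.009, 0.008, -0.368] | tcp [0.4637, -0.3023, 0.1617] yaw 169.4 t 15.45 F [0.9, -2.0, 6.4] gap 0.0222 q [-0.72, 0.29, -0.16, 1.11, -0.0, -0.54]
```

>>> step_arm([
  [[71,566,-8],[0,0,-0.368],34],
  [[71,566,-8],[0,0,-0.368],34],
  [[71,566,-8],[0,0,-0.368],34],
  [[71,566,-8],[0,0,-0.368],34],
  [[71,566,-8],[0,0,-0.368],34],
  [[71,566,-8],[0,0,-0.368],34],
  [[71,566,-8],[0,0,-0.368],34],
  [[71,566,-8],[0,0,-0.368],34],
])

```text
clock: 16.12
tcp_pos: [0.4805, 0.0347, 0.1557]
orientation: [0.0, -0.091, 0.996, -0.001]
wrist_force: [0.4, -0.4, -0.3]
finger_gap: 0.0338
grip_force: 0.0
```

```bash
python3 -c "
from h import *
go([.498,.2675,.165],-169.5)"
```

```text
shift [-59.6, 225.7, -9.7] turn [-0.002, 0.0, -0.0] | tcp [0.4805, 0.0347, 0.1557] yaw -169.5 t 16.12 F [0.4, -0.4, -0.3] gap 0.0338 q [-0.09, 0.17, -0.33, 1.07, -0.0, -0.28]
```

>>> step_arm([
  [[-60,226,0],[0,0,0],34],
  [[-60,226,0],[0,0,0],34],
  [[-60,226,0],[0,0,0],34],
  [[-60,226,0],[0,0,0],34],
  [[-60,226,0],[0,0,0],34],
  [[-60,226,0],[0,0,0],34],
  [[-60,226,30],[0,0,0],34],
  [[-60,226,60],[0,0,0],34],
])

```text
clock: 16.78
tcp_pos: [0.5003, 0.2688, 0.096]
orientation: [0.003, -0.093, 0.996, -0.0]
wrist_force: [-0.2, 0.1, -1.2]
finger_gap: 0.0339
grip_force: 0.0
```

```bash
cat > st.py <<'E'
from h import *
im,p=cap('wrist','w11.png')
hsv=cv2.cvtColor(im,cv2.COLOR_RGB2HSV)
m=((hsv[...,0]<16)&(hsv[...,1]>90)&(hsv[...,2]>60)&(hsv[...,2]<190)).astype('uint8')
m[:,:280]=0;m[:,360:]=0
n,l,st,c=cv2.connectedComponentsWithStats(m)
for k in range(1,n):
    if st[k,4]>200:
        ys,xs=np.where(l==k)
        t=[(xs[ys==y].mean(),y) for y in np.linspace(ys.min()+3,ys.max()-3,5).astype(int) if (ys==y).any()]
        print(st[k],onz(p,t,.05).round(4).tolist(), 'top', onz(p,[(xs[ys==ys.min()].mean(),ys.min())],.05).round(4))
go([.498,.2675,.040],-169.5)
E
python3 st.py
```

```text
shift [-3.1, 1.1, 48.6] turn [-0.003, -0.007, 0.002] | tcp [0.4955, 0.2661, 0.0886] yaw -169.4 t 16.83 F [-2.5, -0.7, -4.6] gap 0.034 q [0.35, 0.38, -0.22, 0.98, -0.0, 0.17]
```

```bash
sed -i "s/im,p=cap('wrist','w11.png')/im,p=cap('wrist','w12.png')/" st.py; python3 - <<'E'
import cv2
h=cv2.cvtColor(cv2.imread('pics/w11.png'),cv2.COLOR_BGR2HSV)
for y in (120,180,240): print([h[y,x].tolist() for x in range(285,360,6)])
E
sed -i "s/<190/<256/;s/>90)/>70)/;s/<16/<20/" st.py; python3 st.py
```

```text
[[53, 18, 130], [43, 14, 132], [34, 14, 130], [40, 12, 128], [14, 107, 214], [13, 111, 198], [14, 117, 190], [14, 115, 190], [50, 18, 131], [43, 14, 128], [50, 12, 129], [53, 8, 128], [45, 11, 143]]
[[34, 16, 125], [38, 16, 127], [43, 18, 128], [43, 10, 224], [14, 121, 206], [15, 120, 206], [14, 124, 196], [15, 66, 214], [39, 11, 228], [37, 10, 225], [42, 11, 229], [45, 11, 231], [39, 11, 231]]
[[45, 16, 127], [49, 16, 127], [50, 12, 127], [40, 10, 225], [13, 114, 112], [14, 124, 199], [14, 128, 196], [23, 31, 219], [40, 10, 228], [41, 12, 229], [34, 9, 229], [35, 12, 229], [40, 10, 231]]
[ 280  122   80  268 7680] [[0.4226, 0.2546, 0.05], [0.4541, 0.2604, 0.05], [0.4889, 0.2671, 0.05], [0.5279, 0.2743, 0.05], [0.5728, 0.2826, 0.05]] top [[0.421  0.2551 0.05  ]]
shift [-4.2, 1.9, 50.4] turn [-0.004, -0.01, 0.001] | tcp [0.4947, 0.2652, 0.0904] yaw -169.4 t 16.88 F [-1.2, -0.4, -1.2] gap 0.0342 q [0.35, 0.38, -0.22, 0.98, -0.0, 0.17]
```

>>> step_arm([
  [[-4,2,30],[-0.002,-0.005,0],34],
  [[-4,2,50],[-0.002,-0.005,0],34],
  [[-4,2,50],[-0.002,-0.005,0],34],
  [[-4,2,50],[-0.002,-0.005,0],34],
])

```text
clock: 17.22
tcp_pos: [0.5017, 0.2678, 0.0456]
orientation: [0.001, -0.091, 0.996, -0.0]
wrist_force: [-0.9, 0.1, 0.6]
finger_gap: 0.0339
grip_force: 0.0
```

>>> step_arm([
  [[2,0,5],[0,0,0],30],
  [[2,0,5],[0,0,0],24],
  [[2,0,5],[0,0,0],18],
  [[2,0,5],[0,0,0],14],
  [[2,0,5],[0,0,0],8],
  [[2,0,5],[0,0,0],6],
  [[2,0,5],[0,0,0],6],
  [[2,0,5],[0,0,0],6],
])

```text
clock: 17.88
tcp_pos: [0.5009, 0.2683, 0.0416]
orientation: [0.003, -0.091, 0.996, 0.0]
wrist_force: [-0.1, -1.4, 6.1]
finger_gap: 0.0107
grip_force: 41.4
```

>>> step_arm([
  [[0,0,-5],[0,0,0],6],
  [[0,0,-12],[0,0,0],6],
  [[0,0,-25],[0,0,0],6],
  [[0,0,-50],[0,0,0],6],
  [[0,0,-85],[0,0,0],6],
  [[0,0,-120],[0,0,0],6],
  [[0,0,-120],[0,0,0],6],
])

```text
clock: 18.47
tcp_pos: [0.5033, 0.2694, 0.1682]
orientation: [0.008, -0.092, 0.996, 0.002]
wrist_force: [1.1, 1.5, 0.2]
finger_gap: 0.0106
grip_force: 40.7
```

```bash
cat > ck.py <<'E'
from h import *
import sys
im,p=cap('wrist',sys.argv[1]); s,r=rot()
hsv=cv2.cvtColor(im,cv2.COLOR_RGB2HSV)
m=((hsv[...,0]<20)&(hsv[...,1]>90)&(hsv[...,2]>60)).astype('uint8');m[:,:296]=0;m[:,342:]=0
n,l,st,c=cv2.connectedComponentsWithStats(m)
for k in range(1,n):
    if st[k,4]>150: print(st[k])
for e in (0,5,-5):  # near end predicted for tilt e deg
    q=s['tcp_pos']+r.apply(np.array([np.cos(np.radians(e))*.081,0,-.010+np.sin(np.radians(e))*.081])); print(e,proj(p,q).round())
go([.4918,-.3615,.17],169.4)
E
python3 ck.py w13.png
```

```text
[ 296  103   46  304 8071]
0 [[315. 100.]]
5 [[315. 102.]]
-5 [[315. 100.]]
shift [125.4, -618.1, -7.3] turn [0.004, 0.013, 0.368] | tcp [0.5025, 0.2691, 0.1653] yaw -169.5 t 18.52 F [0.8, -0.1, -0.6] gap 0.0105 q [0.35, 0.32, -0.11, 1.13, -0.0, 0.17]
```

>>> step_arm([
  [[125,-618,-5],[0,0.008,0.368],6],
  [[125,-618,-5],[0,0.008,0.368],6],
  [[125,-618,-5],[0,0.008,0.368],6],
  [[125,-618,-5],[0,0.008,0.368],6],
  [[125,-618,-5],[0,0.008,0.368],6],
  [[125,-618,-5],[0,0.008,0.368],6],
  [[125,-618,-5],[0,0.008,0.368],6],
  [[125,-618,-5],[0,0.008,0.368],6],
])

```text
clock: 19.18
tcp_pos: [0.4931, -0.067, 0.162]
orientation: [-0.002, 0.092, 0.996, 0.0]
wrist_force: [-0.0, -0.5, -0.5]
finger_gap: 0.0101
grip_force: 40.7
```

```bash
python3 -c "
from h import *
go([.4918,-.3615,.17],169.4)"
```

```text
shift [-52.7, -289.7, -8.3] turn [0.0, -0.005, 0.0] | tcp [0.4931, -0.067, 0.162] yaw 169.4 t 19.18 F [-0.0, -0.5, -0.5] gap 0.0101 q [-0.3, 0.2, -0.27, 1.1, -0.0, -0.11]
```

>>> step_arm([
  [[-53,-290,-4],[0,-0.003,0],6],
  [[-53,-290,-4],[0,-0.003,0],6],
  [[-53,-290,-4],[0,-0.003,0],6],
  [[-53,-290,-4],[0,-0.003,0],6],
  [[-53,-290,-4],[0,-0.003,0],6],
  [[-53,-290,-4],[0,-0.003,0],6],
  [[-53,-290,-4],[0,-0.003,0],6],
  [[-53,-290,-4],[0,-0.003,0],6],
])

```text
clock: 19.85
tcp_pos: [0.4923, -0.3671, 0.165]
orientation: [-0.0, 0.095, 0.995, -0.001]
wrist_force: [0.6, 0.9, -0.1]
finger_gap: 0.0101
grip_force: 40.7
```

```bash
python3 ck.py w14.png; python3 -c "
from h import *
go([.4918,-.3615,.02],169.4)"
```

```text
[ 302  104   29  197 5331]
[ 303  302   27  105 2545]
0 [[323. 101.]]
5 [[323. 103.]]
-5 [[323. 100.]]
shift [0.9, 2.8, -5.2] turn [-0.0, -0.001, -0.005] | tcp [0.4921, -0.3644, 0.1648] yaw 169.1 t 19.9 F [1.2, 0.1, 0.1] gap 0.0103 q [-0.77, 0.41, 0.02, 1.19, -0.0, -0.58]
shift [0.7, 2.8, 144.8] turn [-0.0, -0.001, -0.005] | tcp [0.4921, -0.3644, 0.1648] yaw 169.1 t 19.9 F [1.2, 0.1, 0.1] gap 0.0103 q [-0.77, 0.41, 0.02, 1.19, -0.0, -0.58]
```

>>> step_arm([
  [[1,1,40],[0,0,-0.003],6],
  [[1,1,80],[0,0,-0.003],6],
  [[1,1,115],[0,0,-0.003],6],
  [[1,1,135],[0,0,-0.003],6],
  [[1,1,143],[0,0,-0.003],6],
  [[1,1,146],[0,0,-0.003],6],
  [[1,1,146],[0,0,-0.003],6],
])

```text
clock: 20.48
tcp_pos: [0.4922, -0.3581, 0.0204]
orientation: [-0.001, 0.09, 0.996, 0.0]
wrist_force: [-0.7, -0.2, -0.5]
finger_gap: 0.0103
grip_force: 40.6
```

>>> step_arm([
  [[0,0,1],[0,0,0],6],
  [[0,0,2],[0,0,0],6],
  [[0,0,2],[0,0,0],6],
])

```text
clock: 20.73
tcp_pos: [0.4931, -0.3596, 0.02]
orientation: [0.001, 0.091, 0.996, -0.001]
wrist_force: [-0.5, 0.3, -0.1]
finger_gap: 0.0101
grip_force: 40.7
```

>>> step_arm([
  [[0,0,1.5],[0,0,0],6],
  [[0,0,3],[0,0,0],6],
  [[0,0,3],[0,0,0],6],
])

```text
clock: 20.98
tcp_pos: [0.4921, -0.359, 0.0155]
orientation: [-0.0, 0.091, 0.996, 0.0]
wrist_force: [0.1, -1.2, -0.7]
finger_gap: 0.0106
grip_force: 40.7
```

>>> step_arm([
  [[0,0,1],[0,0,0],6],
  [[0,0,1],[0,0,0],6],
  [[0,0,1],[0,0,0],6],
])

```text
clock: 21.23
tcp_pos: [0.4921, -0.3589, 0.0143]
orientation: [-0.0, 0.091, 0.996, 0.0]
wrist_force: [-0.3, 0.7, -0.8]
finger_gap: 0.0101
grip_force: 40.7
```

>>> step_arm([
  [[0,0,1],[0,0,0],6],
  [[0,0,1],[0,0,0],6],
  [[0,0,1],[0,0,0],6],
])

```text
clock: 21.48
tcp_pos: [0.4922, -0.359, 0.0136]
orientation: [-0.0, 0.091, 0.996, 0.0]
wrist_force: [-1.1, -0.4, 2.3]
finger_gap: 0.0103
grip_force: 40.9
```

Contact begins at 0.0136. I'll press 0.7 mm further, then release and retreat.

>>> step_arm([
  [[0,0,0.7],[0,0,0],6],
  [[0,0,0.7],[0,0,0],13],
  [[0,0,0.5],[0,0,0],17],
  [[0,0,0],[0,0,0],23],
  [[0,0,0],[0,0,0],23],
  [[0,0,-25],[0,0,0],23],
  [[0,0,-65],[0,0,0],23],
  [[0,0,-105],[0,0,0],23],
])

```text
clock: 22.15
tcp_pos: [0.491, -0.3578, 0.1178]
orientation: [-0.002, 0.091, 0.996, 0.002]
wrist_force: [0.6, -1.6, -0.5]
finger_gap: 0.0227
grip_force: 0.0
```

>>> step_arm([
  [[0,0,-60],[0,0,0],23],
  [[0,0,-90],[0,0,0],23],
  [[0,0,-90],[0,0,0],23],
  [[0,0,-90],[0,0,0],23],
])

```text
clock: 22.48
tcp_pos: [0.494, -0.3606, 0.2127]
orientation: [0.003, 0.091, 0.996, -0.002]
wrist_force: [-0.4, 0.6, -0.3]
finger_gap: 0.0228
grip_force: 0.0
```

```bash
python3 - <<'E'
from h import *
im,p=cap('wrist','w15.png')
hsv=cv2.cvtColor(im,cv2.COLOR_RGB2HSV)
def comps(n_,m,z,a=40):
    n,l,st,c=cv2.connectedComponentsWithStats(m.astype('uint8'))
    for k in range(1,n):
        if st[k,4]>a:
            rc=cv2.minAreaRect(cv2.findNonZero((l==k).astype('uint8')))
            print(n_,st[k],onz(p,cv2.boxPoints(rc),z).round(3)[:,:2].tolist())
c=np.array([[-.1,-.06],[-.1,.06],[.1,.06],[.1,-.06]])
X=np.array([.497,-.334])+c@np.array([[.983,-.184],[.184,.983]])
pc=proj(p,np.c_[X,np.full(4,.01)]);print('floor',pc.round().tolist(),X.round(3).tolist())
msk=np.zeros(im.shape[:2],'uint8');cv2.fillConvexPoly(msk,pc.astype(int),1)
comps('y',(hsv[...,0]>22)&(hsv[...,0]<40)&(hsv[...,1]>150)&(hsv[...,2]>110)&(msk>0),.022,25)
comps('stick',(hsv[...,0]<20)&(hsv[...,1]>80)&(hsv[...,2]>60)&(msk>0),.022,100)
im2,p2=cap('top','t3.png');p=p2
h=cv2.cvtColor(im2,cv2.COLOR_RGB2HSV)
r=((h[...,0]<6)|(h[...,0]>174))&(h[...,1]>150)&(h[...,2]>100);r[:200]=0;r[330:]=0;r[:,:140]=0;r[:,400:]=0
comps('red',r,.04)
yy=(h[...,0]>20)&(h[...,0]<35)&(h[...,1]>150)&(h[...,2]>100);yy[:200]=0;yy[330:]=0;yy[:,400:]=0
comps('yel',yy,.04)
go([.45,-.3,.3],169)
E
```

```text
floor [[280.0, 92.0], [412.0, 92.0], [397.0, 292.0], [285.0, 291.0]] [[0.388, -0.375], [0.41, -0.257], [0.606, -0.293], [0.584, -0.411]]
y [373 132   6  24 108] [[0.458, -0.302], [0.437, -0.298], [0.438, -0.294], [0.459, -0.298]]
y [367 177  13   6  76] [[0.477, -0.309], [0.479, -0.298], [0.483, -0.299], [0.481, -0.31]]
stick [ 313  114   11  162 1771] [[0.566, -0.377], [0.413, -0.349], [0.414, -0.34], [0.567, -0.367]]
red [289 258  16  20 147] [[0.474, 0.059], [0.509, 0.035], [0.499, 0.022], [0.465, 0.046]]
yel [211 253   9  38 220] [[0.517, 0.231], [0.518, 0.217], [0.438, 0.206], [0.436, 0.219]]
yel [356 275  35  35 266] [[0.471, -0.086], [0.472, -0.159], [0.399, -0.157], [0.399, -0.086]]
shift [52.1, 50.3, -92.2] turn [0.0, -0.001, 0.01] | tcp [0.4921, -0.3588, 0.2077] yaw 169.6 t 22.58 F [0.5, -0.8, 0.0] gap 0.0227 q [-0.76, 0.39, 0.1, 1.28, -0.0, -0.58]
```

```bash
python3 -c "
from h import *
print(env.hand_in())"
```

```text
the job is handed in; nothing more can be done
None
```

The job is handed in after about 22.6 s: the bar lies flat on the bare worktop with its grip up, the file and filing stick lie flat in the light grey tray, and the screwdriver is still in its notches. I regripped the file in the rack once. The tub was still in place at the last check, but the tin and beaker were not re-measured.

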